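# Lock the lens collar and lift the camera carrier off its dock

## Robot

A 7-joint arm with a two-finger parallel gripper is mounted at the origin on the work surface. World frame = base frame: x ahead of the robot, y to its left, z up, the work surface at z = 0. Lengths are in mm, angles in rad, forces in N, time in s.
With the tool pointing down it reaches from about 425 to 950 mm from the base axis. Payload 4.7 kg.
Tool frame: the origin (TCP) lies at the very end of the fingers, on their centre line; the grasp point (between the pads) lies 19 mm behind it (robot.grasp_offset is the distance from the TCP to the grasp point, in mm); z points along the fingers, y is the line along which they close (so a half turn about z gives the same grasp; the last joint's range is limited). The gripper opens to 85 mm and grips with 20 to 120 N. Pads are 22 mm wide; open, the fingers measure 114 mm over their backs; the gripper's body (76 mm by 85 mm) begins 54 mm behind the grasp point. The pads swing forward as they close: fully open they stand 13 mm farther back than shut.
Start: joints at [-1.221, 0.469, -0.049, 1.532, 0.024, 1.141, -0.082], TCP at [249.58, 627.183, 231.335] pointing down, gripper open.
Joint ranges: [-2.59, 2.59], [-0.33, 1.99], [-1.39, 1.29], [0.1, 2.45], [-1.04, 4.18], [0.21, 1.99], [-2.66, 2.66]. Speed limits (rad/s): [2.57, 2.57, 3.14, 3.14, 3.14, 3.14, 3.14].

## Interface

Orientations are given as a unit quaternion [x, y, z, w].
In Python, from plant import robot gives the robot as it stands.
- The arm moves only by the tool jog_arm, never from a script. Its argument "moves" is a list of rows, each a list of 4 numbers: the shift along the tool's x, y, z normalised to -1 to 1, where 1 is 0.6 m, then the turn about the tool's z normalised to -1 to 1, where 1 is pi/4 rad. A call has 1 to 12 rows; each row is the pose to reach, as a shift and turn from the pose commanded when the call began, along the tool's axes at that moment; what a row does not reach only later rows make up. A row lasts 1/12 s, in which the tool goes at most 41.7 mm and 7.16 degrees, less where a joint would pass 70% of its speed; a pose out of reach is approached as far as the arm can. A call with a number of a shift or a turn outside -1 to 1 is refused whole. A call with a gripper value outside its range is refused whole. "fingers" is the closure in counts, from 0 (fully open) to 255 (shut), set as the call begins (left out, the last holds). The fingers move at their own pace and stop on an object; "grip_force" is the grip in N (left out, the last holds). Time passes only in rows, so rows that repeat a pose let the fingers close. It gives the time, the measured TCP pose, the force, the opening and the grip force at its end, in the units of the state.
- robot.observe(): the state, without advancing time (a new reading comes with each control period).
- robot.snapshot(name): name is "side" or "top" or "wrist"; returns a dict with "frame" (384x512x3 uint8, blue, green, red), "range_z" (384x512 float32, mm along the optical axis (not along the pixel's ray), 0 where there is no reading), "fx", "fy", "cx", "cy" (pixels), "rvec" (rotation vector, rad) and "tvec" (3), from world to camera coordinates, as OpenCV has them; the wrist camera has in their place "mount" (4x4, takes a point from camera to tool coordinates, whose origin is the TCP and whose axes are the flange's). Camera axes: x right, y down, z forward; pixel columns grow to the right and rows downward; lengths in mm; the calibration is good to about 2 mm. The wrist camera is an equidistant fisheye: a pixel r from the principal point sees the ray r / f radians off the axis. A picture is of the moment at which its call begins: read the wrist's pose just before it.
- robot.sign_off(): hands the job in; it is judged then, once.
The state is a dict: "t": time; "joint_pos": joint angles; "qd": joint speeds; "joint_efforts": joint torques, N m; "tool_pos": TCP position; "eef_rot": TCP orientation; "force": force on the tool from outside, world axes, zero at the start; "torque": the same for the moment, N m; "width": finger opening in mm; "finger_force": force on a finger pad.
Only numpy, scipy, OpenCV 4.12 (cv2) and the standard library are available. Lean on these libraries where they do the work, as an engineer would, in place of code of your own. Each camera call takes 0.05 s, during which the arm holds its last target. There are 200 camera calls.

## Task

On the camera carrier in the black dock, first turn the lens collar clockwise (seen from above) until its wing points along the lock mark, the fin beside the lens; the carrier stays in the dock meanwhile. Then take the carrier by its handle and lift it straight up, about 10 cm clear of the dock, without tipping it. Finish while still holding it there by the handle, level and still above the dock, and leave the other things on the desk where they are.

Things in the scene. Friction and masses are not known exactly. Their poses are not given: they have to be found in the camera images.
- carrier: Loose camera carrier, about 0.7 kg: aluminium plate 260 x 80 x 6 mm with lens, handle (middle) and grey battery pack (x 40 to 100, y -32 to 32, top at z 36 mm). Origin: plate's underside, straight below the handle's middle; x from lens to battery, z up. Plate spans x -155 to +105 mm. Centre of mass within 8 mm of x 0, y 0. Lens axis vertical at x -100, y 0.
- lock_mark (a point): Lock mark: a dark fin on the carrier, 6 mm wide, standing out from the black camera body (50 x 50 mm, under the lens, top 30 mm above the carrier's underside) away from the handle, 22 to 52 mm from the lens axis. This point: top of the fin's outer end, at x -152, y 0, z 30 mm of the carrier; axes as the carrier's.
- handle: Handle of the carrier, rigidly part of it: a black bar along the carrier's x, 84 mm long, 14 mm thick (along y), 16 mm high, on two posts 12 x 12 mm at x -35 and +35 mm. Origin: centre of the bar, 70 mm above the carrier's underside (90 mm above the desk in the dock); axes as the carrier's.
- collar_mid (a point): Centre of the lens collar (half-way up, on the lens axis), 58 mm above the carrier's underside, 78 mm above the desk when docked. A dark knurled steel ring, 44 mm in diameter, 20 mm high, with one radial wing 8 mm wide, 14 mm high, its tip 41 mm from the axis. x points along the wing, z up; turns with the collar. Below it a barrel of 34 mm diameter.
- collar (a joint): Angle of the collar in rad; grows as the collar turns clockwise seen from above. The wing lies over the lock mark (pointing along the carrier's -x) at 1.10; end stops at 0 and 1.15. Starts between 0 and 0.35. It turns with light friction (about 0.1 N m) and stays where it is left.
- dock: Black dock fixed to the desk, open at the top, in which the carrier rests: bed 284 x 104 mm, 20 mm high, with lips at ends and corners rising 8 mm above the bed, about 2 mm clear of the plate, so that the carrier cannot turn. Origin: on the desk below the handle's middle when docked; axes as the docked carrier's.
- board: Bystander: green circuit board 68 x 54 x 16 mm, loose. Origin under its centre.
- servo: Bystander: small black servo with a red flange, 54 x 20 x 44 mm, loose. Origin under its centre.
- driver: Bystander: screwdriver 150 mm long lying on the desk, loose, along its x.
- tube_case: Bystander: black cylindrical case 200 mm long, 52 mm in diameter, lying loose on the desk. Origin at its underside.

How it is judged (in metres and radians):
On the way, in this order (a step that is already met when the one before it is completed fails the run):
1. The collar is turned to its lock mark while the carrier still sits in the dock (value of joint collar above 0.98 rad and z of carrier in the frame of dock below 0.026 m), for 0.2 s.
2. The carrier is lifted by its handle, level, clear of the dock (value of joint collar above 0.98 rad and z of carrier in the frame of dock above 0.08 m and angle between carrier's own z axis and vertical below 0.12 rad and contact force between handle and the fingers above 2 N), for 0.3 s.
At the end, for the whole second after the job is handed in: Held by the handle (over 2 N), underside 60 to 170 mm above the dock's bed, handle within 70 mm horizontally of its docked place, tilt under 0.12 rad, slower than 0.02 m/s and 0.1 rad/s, not touching the dock, collar at 0.98 rad or more (mark at 1.10) (all of step 2 and z of carrier in the frame of dock below 0.19 m and horizontal distance between handle and dock below 0.07 m and contact force between carrier and dock below 0.05 N and linear speed of carrier below 0.02 m/s and angular speed of carrier below 0.1 rad/s); the arm keeps its last pose, push and grip.
It fails at once if The carrier is tipped by more than 0.3 rad (angle between carrier's own z axis and vertical above 0.3 rad).
It fails at once if A bystander (board, servo, screwdriver, tube case) is moved by more than 30 mm (distance of any of board, servo, driver, tube_case from where it was at the start of the episode above 0.03 m).
It also fails if it takes over 45 s, if anything falls off the work surface, if the arm or the gripper's body presses on something with over 40 N, if the wrist force passes 120 N, or if a joint passes its speed limit or range.

## Working session

There is one attempt and no reset: what is moved stays moved. The work goes in short steps, Python scripts to look and compute and a tool call to move; the robot and the scene stay as the last step left them, time stands still between calls to the robot, and variables do not carry over. Pictures are saved under pics/ and viewed, at most 10 in all, crops included, and the job is handed in when it is done.

Besides the shell and the picture viewer there is one more tool, called by a JSON object that holds its "api" and its "payload". jog_arm: Moves the arm, as the interface text tells. Its arguments: {"type":"object","properties":{"moves":{"type":"array","items":{"type":"array","items":{"type":"number","minimum":-1,"maximum":1}}},"fingers":{"type":"number"},"grip_force":{"type":"number"}},"required":["moves"]}

```bash
ls; mkdir -p pics
python3 - <<'E'
from plant import robot
import cv2,numpy as np
s=robot.observe()
print(s['t'],s['tool_pos'],s['eef_rot'],s['width'],s['force'])
for n in('top','side'):
    d=robot.snapshot(n); cv2.imwrite(f'pics/{n}0.png',d['frame']); np.savez(f'{n}0.npz',**d)
    print({k:d[k] for k in d if k not in('frame','range_z')})
E
```

```text
pics
0.0 [249.38335181 626.59959558 230.22208941] [ 1.88228297e-01  9.82124786e-01 -9.95805671e-04 -1.44280811e-04] 85.05499017716897 [-0.33794642  1.01009962 -0.11689724]
{'fx': 408.665307381198, 'fy': 408.665307381198, 'cx': 254.929778722515, 'cy': 188.84744192995967, 'rvec': array([ 2.21278642, -2.15109304,  0.08323947]), 'tvec': array([-177.204574  ,  575.65022929, 1205.33777975])}
{'fx': 369.1511428630967, 'fy': 369.1511428630967, 'cx': 251.27200776760026, 'cy': 189.0831172737728, 'rvec': array([ 2.31934803, -0.10248438,  0.06412096]), 'tvec': array([-573.41587418,   -8.76592808, 1294.2386301 ])}
```

View pics/top0.png

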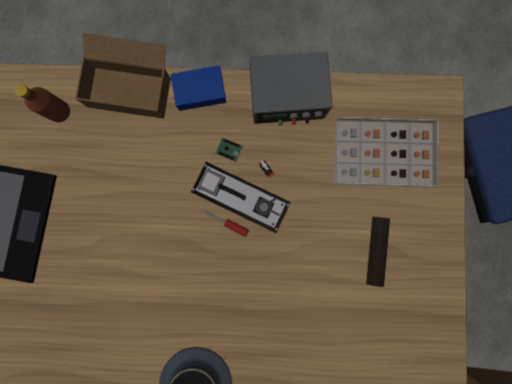

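View pics/side0.png

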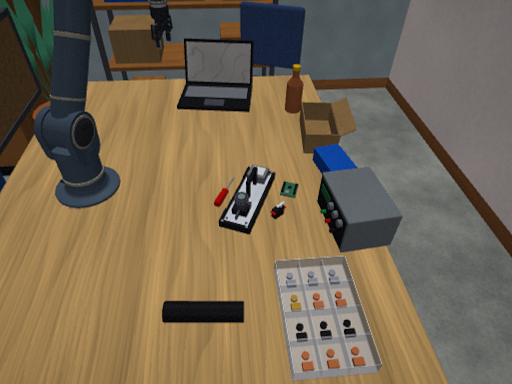

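The top view shows the dock at about (241,196): battery at (210,182), handle at (232,191), lens at (264,207). The board is at (229,149), the servo at (266,168) and the driver at (230,225). I'll enlarge it.

```bash
cat > h.py <<'E'
import numpy as np,cv2
def load(n): return dict(np.load(n))
def w(d,u,v,z):
    """world point on plane z for pixel u,v"""
    R=cv2.Rodrigues(d['rvec'])[0]; c=-R.T@d['tvec']
    r=R.T@np.array([(u-d['cx'])/d['fx'],(v-d['cy'])/d['fy'],1])
    return c+r*(z-c[2])/r[2]
def px(d,p): return cv2.projectPoints(np.float64(p).reshape(-1,3),d['rvec'],d['tvec'],np.array([[d['fx'],0,d['cx']],[0,d['fy'],d['cy']],[0,0,1]]),None)[0][:,0]
E
python3 - <<'E'
from h import *
d=load('top0.npz')
R=cv2.Rodrigues(d['rvec'])[0]; print(-R.T@d['tvec'])
c=d['frame'][155:240,185:297]
c=cv2.resize(c,None,fx=7,fy=7,interpolation=cv2.INTER_CUBIC)
c=np.clip(c.astype(float)*1.6,0,255).astype(np.uint8)
cv2.imwrite('pics/c0.png',c)
E
```

```text
[ 486.48707401 -162.64001897 1245.99051437]
```

View pics/c0.png

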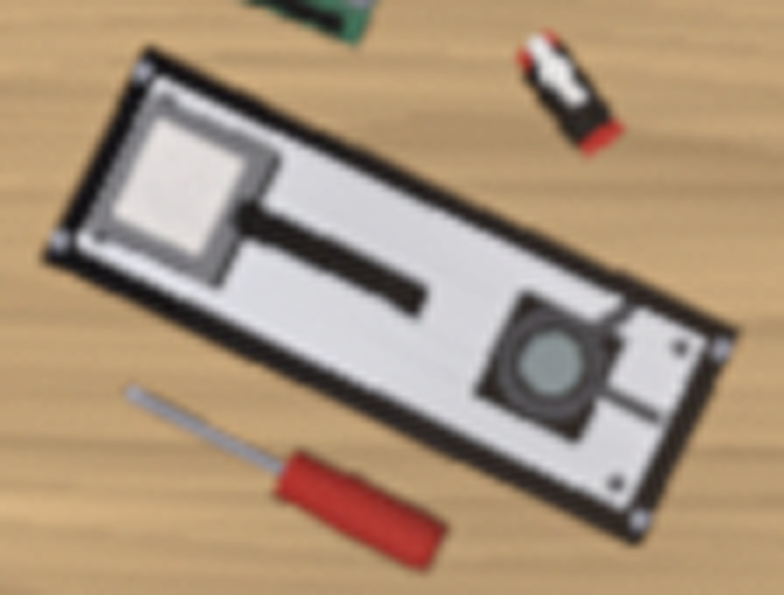

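The crop shows handle ends at (245,215) and (420,302), the lens centre at (552,362), the wing tip at about (628,303) and the fin's outer end at about (657,415).

Run:
```python
from h import *
from scipy.spatial.transform import Rotation as Ro
d=load('top0.npz')
f=lambda x,y,z:w(d,185+(x+.5)/7-.5,155+(y+.5)/7-.5,z)[:2]
C=np.array([f(*p,24) for p in[(150,48),(738,330),(640,543),(43,258)]]);m=C.mean(0)
dirs=(C[0]+C[3]-C[1]-C[2])/2; print('dock',C.round(),m,np.linalg.norm(dirs))
ax=dirs/np.linalg.norm(dirs);yaw=np.arctan2(ax[1],ax[0]);ay=np.array([-ax[1],ax[0]])
h1,h2=f(245,215,98),f(420,302,98);hd=h1-h2
print('handle',(h1+h2)/2,np.linalg.norm(hd),np.degrees(np.arctan2(hd[1],hd[0])),'yaw',np.degrees(yaw),'dock-origin exp',m+25*ax)
L=f(552,362,90);print('lens',L,'from handle along',(L-(h1+h2)/2)@ax,(L-(h1+h2)/2)@ay)
t=f(628,303,85)-L;print('wing',np.linalg.norm(t),np.degrees(np.arctan2(t@ay,t@ax)))
t=f(657,415,50)-L;print('fin',np.linalg.norm(t),np.degrees(np.arctan2(t@ay,t@ax)))
# depth-based
z=d['range_z'];print(z.shape)
from plant import robot
s=robot.observe();M=Ro.from_quat(s['eef_rot']).as_matrix();print(M.round(3))
```

```text
dock [[ 659.  -11.]
 [ 545. -267.]
 [ 453. -227.]
 [ 567.   31.]] [ 555.91152789 -118.44890272] 281.34474537942833
handle [565.31497626 -96.801262  ] 78.78484156199329 65.17874442276779 yaw 66.04505586206496 dock-origin exp [566.06198113 -95.60227717]
lens [ 526.46242293 -186.37944115] from handle along -97.6372056962761 -0.8643752665091026
wing 39.313229491826675 -116.54724843464513
fin 49.236577783765355 -179.35532283388594
(384, 512)
[[-0.929  0.37  -0.001]
 [ 0.37   0.929 -0.002]
 [-0.    -0.002 -1.   ]]
```

{"api": "jog_arm", "payload": {"moves": [[-0.62,-0.52,0,1],[-0.62,-0.52,0,1],[-0.62,-0.52,0,1],[-0.62,-0.52,0,1],[-0.62,-0.52,0,1],[-0.62,-0.52,0,1],[-0.62,-0.52,0,1],[-0.62,-0.52,0,1],[-0.62,-0.52,0,1],[-0.62,-0.52,0,1],[-0.62,-0.52,0,1],[-0.62,-0.52,0,1]], "fingers": 0, "grip_force": 30}}

```text
t: 1.1
tool_pos: [481.2, 195.1, 231.3]
eef_rot: [0.552, 0.834, -0.0, 0.001]
force: [0.5, -0.1, -0.4]
width: 85.2
finger_force: 0.0
```

```bash
cat >> h.py <<'E'
from scipy.spatial.transform import Rotation as Ro
def plan(s,xy,z,yang=None):
    """units to go to world xy,z with tool y at yang deg (mod 180)"""
    M=Ro.from_quat(s['eef_rot']).as_matrix()
    v=M.T@(np.array([*xy,z])-s['tool_pos'])
    a=np.degrees(np.arctan2(M[1,1],M[0,1])); t=0
    if yang is not None: t=(a-yang+90)%180-90
    print('tcp',np.round(s['tool_pos'],1),'yang %.1f'%a,'units',(v/600).round(4),'turn',round(t/45,4),'mm',np.linalg.norm(v).round(1),'F',np.round(s['force'],1),'w %.1f'%s['width'],'ff',np.round(s['finger_force'],1),'t %.2f'%s['t'],'tilt',np.degrees(np.arccos(-M[2,2])).round(2),'q',np.round(s['joint_pos'],2))
E
python3 - <<'E'
from h import *
from plant import robot
plan(robot.observe(),(525.5,-187.3),200,21)
E
```

```text
tcp [481.2 195.1 231.3] yang 23.0 units [-0.6153 -0.1814  0.053 ] turn 0.0451 mm 386.2 F [ 0.5 -0.1 -0.4] w 85.2 ff 0.0 t 1.10 tilt 0.08 q [-0.72  0.21  0.3   1.91 -0.07  1.02  0.01]
```

{"api": "jog_arm", "payload": {"moves": [[-0.615,-0.181,0.0,0.045],[-0.615,-0.181,0.0,0.045],[-0.615,-0.181,0.0,0.045],[-0.615,-0.181,0.0,0.045],[-0.615,-0.181,0.0,0.045],[-0.615,-0.181,0.0,0.045],[-0.615,-0.181,0.0,0.045],[-0.615,-0.181,0.0,0.045],[-0.615,-0.181,0.0,0.045],[-0.615,-0.181,0.05,0.045],[-0.615,-0.181,0.05,0.045],[-0.615,-0.181,0.05,0.045]]}}

```text
t: 2.1
tool_pos: [524.7, -182.1, 199.8]
eef_rot: [0.565, 0.825, -0.001, -0.002]
force: [0.6, 0.2, 0.6]
width: 85.3
finger_force: 0.0
```

Run:
```python
from h import *
from plant import robot
s=robot.observe();plan(s,(525.5,-187.3),200,21)
d=robot.snapshot('wrist');np.savez('w1.npz',pos=s['tool_pos'],quat=s['eef_rot'],**d)
print({k:d[k] for k in d if k not in('frame','range_z')})
cv2.imwrite('pics/w1.png',cv2.convertScaleAbs(cv2.resize(d['frame'],None,fx=1.56,fy=1.56),alpha=1.5))
```

```text
tcp [ 524.7 -182.1  199.8] yang 21.2 units [-0.0086 -0.0019 -0.0004] turn 0.004 mm 5.3 F [0.6 0.2 0.6] w 85.3 ff 0.0 t 2.10 tilt 0.24 q [-0.15  0.33  0.52  1.88 -0.19  0.99  0.82]
{'fx': 297.3186396354542, 'fy': 297.3186396354542, 'cx': 259.07411661529926, 'cy': 188.64189182512257, 'mount': array([[-5.01564537e-04, -9.60400112e-01, -2.78624070e-01,
         7.05886067e+01],
       [ 9.99999657e-01, -6.65354096e-04,  4.93287544e-04,
         2.92016359e-01],
       [-6.59137080e-04, -2.78623728e-01,  9.60400117e-01,
        -1.43724855e+02],
       [ 0.00000000e+00,  0.00000000e+00,  0.00000000e+00,
         1.00000000e+00]])}
```

View pics/w1.png

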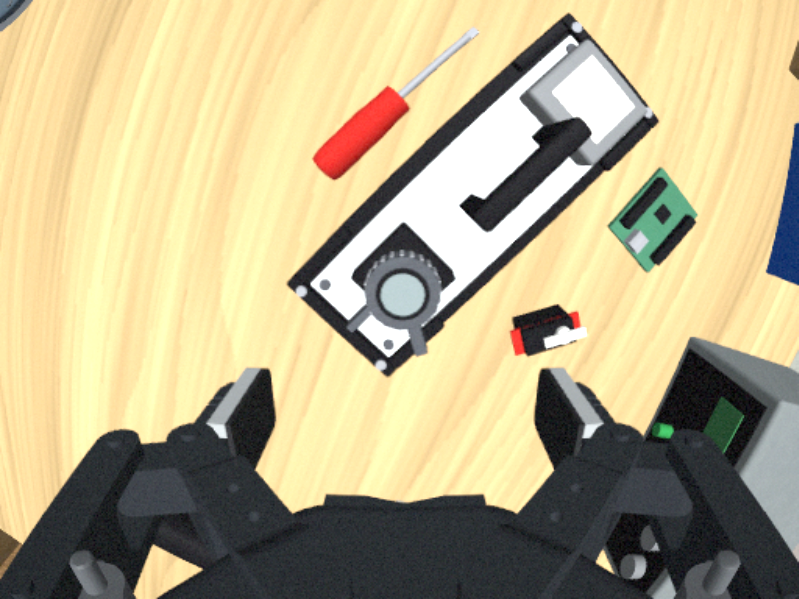

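The wrist view shows the lens at (402,294), the wing tip at (420,352), and the handle bar's top running from about (484,216) to (577,131). The battery end is at upper right.

```bash
cat >> h.py <<'E'
def fish(d,u,v,z):
    x,y=(u-d['cx'])/d['fx'],(v-d['cy'])/d['fy'];t=np.hypot(x,y)
    r=np.array([x/t*np.sin(t),y/t*np.sin(t),np.cos(t)])
    M=Ro.from_quat(d['quat']).as_matrix();m=d['mount']
    c=M@m[:3,3]+d['pos'];r=M@m[:3,:3]@r
    return (c+r*(z-c[2])/r[2])[:2]
E
python3 - <<'E'
from h import *
d=load('w1.npz')
f=lambda x,y,z:fish(d,(x+.5)/1.56-.5,(y+.5)/1.56-.5,z)
L=f(402,293,88);print('lens',L)
for n,p in dict(wing=(420,352,85)).items():
    t=f(*p)-L;print(n,np.linalg.norm(t),np.degrees(np.arctan2(t[1],t[0])))
a,b=f(484,216,98),f(577,131,98);print('handle',(a+b)/2,b-a,np.degrees(np.arctan2(*(b-a)[::-1])),np.linalg.norm(b-a))
C=np.array([f(*p,28) for p in[(290,284),(388,376),(657,120),(570,14)]]);print(C,C.mean(0))
dd=(C[2]+C[3]-C[0]-C[1]);print('yaw',np.degrees(np.arctan2(dd[1],dd[0])),np.linalg.norm(dd)/2, C.mean(0)+25*dd/np.linalg.norm(dd))
E
```

```text
lens [ 524.30099933 -184.74555982]
wing 39.456137258907845 -52.95707301042553
handle [563.94300089 -94.18784438] [30.1951976  64.06518448] 64.76456427706097 70.82441542943705
[[ 452.4732305  -223.62292852]
 [ 543.51095102 -265.35548297]
 [ 657.47441607   -8.78675349]
 [ 566.57180856   32.81701147]] [ 555.00760154 -116.23703838]
yaw 66.03208425579169 280.70900879038703 [565.16322694 -93.39271145]
```

{"api": "jog_arm", "payload": {"moves": [[-0.006,-0.002,0.04,0],[-0.006,-0.002,0.1,0],[-0.006,-0.002,0.15,0],[-0.006,-0.002,0.19,0],[-0.006,-0.002,0.22,0],[-0.006,-0.002,0.24,0],[-0.006,-0.002,0.241,0],[-0.006,-0.002,0.241,0]]}}

```text
t: 2.82
tool_pos: [527.0, -184.9, 57.2]
eef_rot: [0.564, 0.826, 0.0, 0.0]
force: [0.6, -0.1, 1.1]
width: 85.4
finger_force: 0.0
```

{"api": "jog_arm", "payload": {"moves": [[0,0,0,0],[0,0,0,0],[0,0,0,0],[0,0,0,0],[0,0,0,0],[0,0,0,0],[0,0,0,0],[0,0,0,0]], "fingers": 255, "grip_force": 30}}

```text
t: 3.48
tool_pos: [525.9, -186.4, 57.8]
eef_rot: [0.565, 0.825, 0.0, -0.0]
force: [-3.3, 0.7, 5.6]
width: 43.2
finger_force: 29.9
```

Run:
```python
from h import *
from plant import robot
s=robot.observe();plan(s,(525,-186),55,21-62)
```

```text
tcp [ 525.9 -186.4   57.8] yang 21.3 units [ 0.0012 -0.0012  0.0047] turn 1.3835 mm 3.0 F [-3.3  0.7  5.6] w 43.2 ff 29.9 t 3.48 tilt 0.01 q [-0.06  0.52  0.43  1.99 -0.33  0.7   0.94]
```

{"api": "jog_arm", "payload": {"moves": [[0,0,0,0.08],[0,0,0,0.18],[0,0,0,0.28],[0,0,0,0.38],[0,0,0,0.48],[0,0,0,0.58],[0,0,0,0.68],[0,0,0,0.78],[0,0,0,0.88],[0,0,0,0.96],[0,0,0,1.0],[0,0,0,1.0]]}}

```text
t: 4.48
tool_pos: [524.5, -186.4, 57.8]
eef_rot: [0.838, 0.546, -0.001, -0.001]
force: [-5.9, 1.1, 10.6]
width: 43.0
finger_force: 30.5
```

Run:
```python
from h import *
from plant import robot
s=robot.observe();plan(s,(525,-186),55,21-62);print(s['torque'])
```

```text
tcp [ 524.5 -186.4   57.8] yang -23.8 units [0.0008 0.0005 0.0046] turn 0.3813 mm 2.8 F [-5.9  1.1 10.6] w 43.0 ff 30.5 t 4.48 tilt 0.16 q [-0.21  0.57  0.64  2.   -0.5   0.74  0.32]
[ 0.13603024  1.2701491  -0.05429772]
```

{"api": "jog_arm", "payload": {"moves": [[0,0,0,0.06],[0,0,0,0.14],[0,0,0,0.22],[0,0,0,0.3],[0,0,0,0.36],[0,0,0,0.375],[0,0,0,0.375],[0,0,0,0.375],[0,0,0,0.375],[0,0,0,0.375]]}}

```text
t: 5.32
tool_pos: [524.1, -186.1, 57.8]
eef_rot: [0.909, 0.417, -0.001, -0.002]
force: [-6.8, 1.9, 11.3]
width: 42.8
finger_force: 30.6
```

Run:
```python
from h import *
from plant import robot
s=robot.observe();plan(s,(525,-186),200,-24);print(s['torque'])
```

```text
tcp [ 524.1 -186.1   57.8] yang -40.7 units [ 1.00e-03  1.00e-04 -2.37e-01] turn -0.3704 mm 142.2 F [-6.8  1.9 11.3] w 42.8 ff 30.6 t 5.32 tilt 0.22 q [-0.27  0.59  0.72  2.   -0.57  0.76  0.09]
[ 0.27930953  1.52439996 -0.10874672]
```

Open, rise, and look.

{"api": "jog_arm", "payload": {"moves": [[0,0,0,0],[0,0,0,0],[0,0,0,0],[0,0,0,0],[0,0,0,0],[0,0,0,0]], "fingers": 0}}

```text
t: 5.82
tool_pos: [526.4, -185.8, 56.6]
eef_rot: [0.908, 0.418, 0.0, -0.0]
force: [1.0, -1.0, -0.5]
width: 85.1
finger_force: 0.0
```

{"api": "jog_arm", "payload": {"moves": [[0,0,-0.04,0],[0,0,-0.1,0],[0,0,-0.16,0],[0,0,-0.21,0],[0,0,-0.235,0],[0,0,-0.237,-0.1],[0,0,-0.237,-0.2],[0,0,-0.237,-0.3],[0,0,-0.237,-0.37],[0,0,-0.237,-0.37]]}}

```text
t: 6.65
tool_pos: [526.2, -185.9, 198.9]
eef_rot: [0.838, 0.545, 0.0, -0.0]
force: [0.5, -0.0, 0.3]
width: 85.5
finger_force: 0.0
```

Run:
```python
from h import *
from plant import robot
s=robot.observe();plan(s,(565,-95),200,-24)
d=robot.snapshot('wrist');np.savez('w2.npz',pos=s['tool_pos'],quat=s['eef_rot'],**d)
cv2.imwrite('pics/w2.png',cv2.convertScaleAbs(cv2.resize(d['frame'],None,fx=1.56,fy=1.56),alpha=1.5))
```

```text
tcp [ 526.2 -185.9  198.9] yang -23.9 units [ 0.1647 -0.0022 -0.0017] turn 0.0021 mm 98.8 F [ 0.5 -0.   0.3] w 85.5 ff 0.0 t 6.65 tilt 0.04 q [-0.36  0.39  0.81  1.89 -0.33  1.01  0.18]
```

View pics/w2.png

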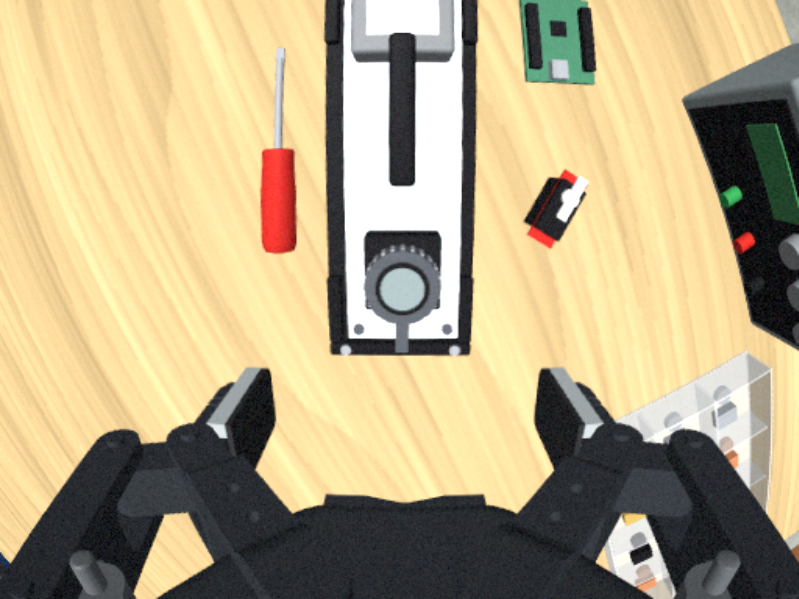

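The wing now points straight along the carrier axis over the fin (tip at (402,350)), so the collar is locked. The handle bar runs from (402,184) to (402,34), aligned with the tool.

Run:
```python
from h import *
d=load('w2.npz')
f=lambda x,y,z:fish(d,(x+.5)/1.56-.5,(y+.5)/1.56-.5,z)
L=f(402,289,88);W=f(402,351,85);a=f(402,184,98);b=f(402,34,98)
print('lens',L,'wing',np.linalg.norm(W-L),np.degrees(np.arctan2(*(W-L)[::-1])),'handle',a,b,(a+b)/2,np.linalg.norm(b-a),np.degrees(np.arctan2(*(b-a)[::-1])))
hm=(a+b)/2;h2=L+100*(b-a)/np.linalg.norm(b-a)
s=dict(tool_pos=d['pos'],eef_rot=d['quat'],force=0,width=0,finger_force=0,t=0,joint_pos=[0])
print(h2);plan(s,hm,71,-24);plan(s,h2,71,-24)
```

```text
lens [ 525.46555983 -185.07828543] wing 39.56579355143887 -114.04925136946937 handle [ 549.82597529 -130.46808076] [582.69475283 -56.43130382] [566.26036406 -93.44969229] 81.00494352696562 66.06107478489758
[566.04182112 -93.68043523]
tcp [ 526.2 -185.9  198.9] yang -23.9 units [ 0.1678 -0.0013  0.2133] turn 0.0021 mm 162.9 F 0 w 0.0 ff 0 t 0.00 tilt 0.04 q [0]
tcp [ 526.2 -185.9  198.9] yang -23.9 units [ 0.1673 -0.0015  0.2133] turn 0.0021 mm 162.7 F 0 w 0.0 ff 0 t 0.00 tilt 0.04 q [0]
```

{"api": "jog_arm", "payload": {"moves": [[0.05,0,0,0],[0.11,-0.001,0,0],[0.155,-0.001,0,0],[0.167,-0.001,0.03,0],[0.167,-0.001,0.08,0],[0.167,-0.001,0.13,0],[0.167,-0.001,0.175,0],[0.167,-0.001,0.205,0],[0.167,-0.001,0.215,0],[0.167,-0.001,0.215,0]]}}

```text
t: 7.53
tool_pos: [565.4, -94.0, 68.4]
eef_rot: [0.839, 0.545, -0.001, -0.001]
force: [0.5, -0.2, 0.7]
width: 85.7
finger_force: 0.0
```

{"api": "jog_arm", "payload": {"moves": [[0,0,0,0],[0,0,0,0],[0,0,0,0],[0,0,0,0],[0,0,0,0],[0,0,0,0],[0,0,0,0],[0,0,0,0],[0,0,0,0],[0,0,0,0]], "fingers": 255, "grip_force": 90}}

```text
t: 8.37
tool_pos: [565.9, -93.7, 70.3]
eef_rot: [0.838, 0.545, 0.0, -0.001]
force: [-4.1, 2.2, 5.2]
width: 12.5
finger_force: 88.1
```

{"api": "jog_arm", "payload": {"moves": [[0,0,-0.004,0],[0,0,-0.012,0],[0,0,-0.024,0],[0,0,-0.038,0],[0,0,-0.052,0],[0,0,-0.066,0],[0,0,-0.08,0],[0,0,-0.094,0],[0,0,-0.108,0],[0,0,-0.122,0],[0,0,-0.134,0],[0,0,-0.144,0]]}}

```text
t: 9.37
tool_pos: [566.5, -94.2, 157.3]
eef_rot: [0.838, 0.545, 0.0, 0.0]
force: [-0.7, -0.3, -7.6]
width: 12.3
finger_force: 87.8
```

{"api": "jog_arm", "payload": {"moves": [[0,0,-0.01,0],[0,0,-0.017,0],[0,0,-0.021,0],[0,0,-0.023,0],[0,0,-0.023,0],[0,0,-0.023,0],[0,0,-0.023,0],[0,0,-0.023,0],[0,0,-0.023,0],[0,0,-0.023,0],[0,0,-0.023,0],[0,0,-0.023,0]]}}

```text
t: 10.37
tool_pos: [566.3, -94.1, 170.0]
eef_rot: [0.838, 0.545, -0.0, -0.0]
force: [-0.4, 0.2, -6.3]
width: 12.4
finger_force: 87.9
```

Run:
```python
from h import *
from plant import robot
s=robot.observe();plan(s,(566,-94),170,-24)
a=cv2.resize(robot.snapshot('wrist')['frame'],None,fx=1.1,fy=1.1)[:, 60:460]
b=robot.snapshot('side')['frame'][130:250,190:320];b=cv2.resize(b,None,fx=3,fy=3,interpolation=cv2.INTER_CUBIC)
o=np.zeros((430,800,3),np.uint8);o[:a.shape[0],:400]=a[:430];o[:360,405:795]=b
cv2.imwrite('pics/w3.png',cv2.convertScaleAbs(o,alpha=1.5))
```

```text
tcp [566.3 -94.1 170. ] yang -24.0 units [-0.     -0.0006  0.0001] turn 0.001 mm 0.4 F [-0.4  0.2 -6.3] w 12.4 ff 87.9 t 10.37 tilt 0.01 q [-0.48  0.45  0.77  1.88 -0.38  0.97  0.04]
```

View pics/w3.png

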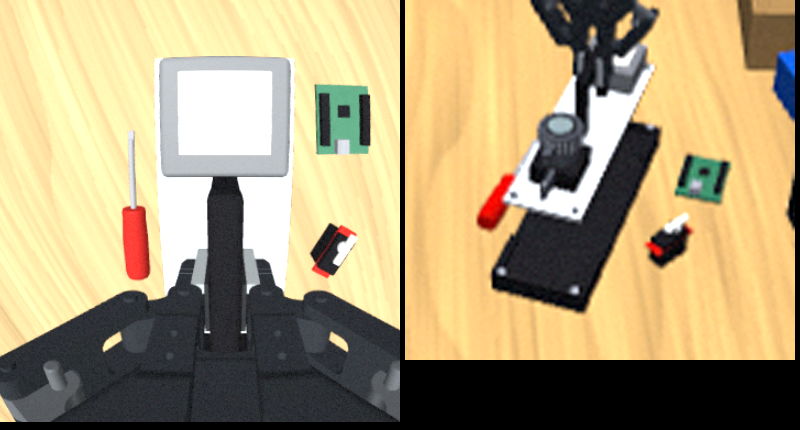

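The carrier hangs clear of the dock, with the wing over the fin at about (550,180). I'll check the tilt from the side depth image, then hand in if it is level.

Run:
```python
from h import *
from plant import robot
d=robot.snapshot('side');z=d['range_z'];R=cv2.Rodrigues(d['rvec'])[0]
v,u=np.mgrid[:384,:512]
P=np.stack([(u-d['cx'])/d['fx']*z,(v-d['cy'])/d['fy']*z,z],-1)
P=(P-d['tvec'])@R
f=d['frame'].astype(int)
ax=np.array([np.cos(np.radians(66)),np.sin(np.radians(66))]);q=P[...,:2]-[566,-94]
a=q@ax;b=q@[-ax[1],ax[0]]
m=(z>0)&(f.min(-1)>100)&(f.max(-1)-f.min(-1)<25)&(a>-150)&(a<40)&(abs(b)<38)&(P[...,2]>105)&(P[...,2]<150)
A=np.c_[a[m],b[m],np.ones(m.sum())];c=np.linalg.lstsq(A,P[m][:,2],rcond=None)[0]
t=np.hypot(*c[:2]);print(m.sum(),c,'tilt',t)
if m.sum()>200 and t<0.08: print(robot.sign_off())
```

```text
528 [-6.38895732e-04  7.41101906e-03  1.26539093e+02] tilt 0.007438507329853006
the job is handed in; nothing more can be done
None
```

The collar is turned to its lock mark, and the carrier is held level by its handle about 10 cm above the dock. Measured tilt is about 0.01 rad, no bystander looked moved in the last picture, and the job is handed in; no verdict came back.

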